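Hang a hook carrier on the bench drying rail

ROBOT

A 6-joint arm with a two-finger parallel gripper is mounted at the origin on the work surface. World frame = base frame: x ahead of the robot, y to its left, z up, the work surface at z = 0. Lengths are in m, angles in rad, forces in N, time in s.
With the tool pointing down it reaches from about 0.35 to 0.975 m from the base axis. Payload 4.9 kg.
Tool frame: the origin (TCP) lies on the centre line of the jaws, within the pads' length; the fingertips stand ctrl.nose_length ahead of it and the grasp point (between the pads) lies 2 mm behind it (ctrl.nose_length is the distance from the TCP to the fingertips, in m); z points along the fingers, y is the direction in which the jaws open and shut (so a half turn about z gives the same grasp; the last joint's range is limited). The gripper opens to 85 mm and grips with 20 to 120 N. Pads are 22 mm wide; open, the fingers measure 114 mm over their backs; the gripper's body (76 mm by 85 mm) begins 54 mm behind the grasp point. The pads swing forward as they close: fully open they stand 13 mm farther back than shut.
Start: joints at [-1.242, 0.053, 1.613, -0, 1.476, -0.119], TCP at [0.271, -0.563, 0.22] pointing down, gripper open.
Joint ranges: [-3.01, 3.01], [-1.01, 2.22], [0.06, 2.58], [-1.02, 4.17], [0.09, 2.62], [-3.14, 3.14]. Speed limits (rad/s): [2.57, 2.57, 3.14, 3.14, 3.14, 3.14].

INTERFACE

Orientations are given as a rotation vector (axis times angle).
In Python, from station import sensors, get_image, order, ctrl gives the robot as it stands.
- The arm moves only by the tool move_arm, never from a script. Its argument "increments" is a list of rows, each a list of 5 numbers: the shift along the tool's x, y, z in cm, then the turn about the tool's z in degrees, then the finger opening in cm, from 0 to 8.54. In form: [[dx, dy, dz, twist, gripper], ...]. A call has 1 to 5 rows; each row is the pose to reach, as a shift and turn from the pose commanded when the call began, along the tool's axes at that moment; what a row does not reach only later rows make up. A row lasts 1/8 s, in which the tool goes at most 62.5 mm and 10.7 degrees, less where a joint would pass 70% of its speed; a pose out of reach is approached as far as the arm can. A call with a gripper value outside its range is refused whole. The fingers move at their own pace and stop on an object; "newtons" is the grip in N (left out, the last holds). Time passes only in rows, so rows that repeat a pose let the fingers close. It gives the time, the measured TCP pose, the force and the opening at its end, in the units of the state.
- sensors.get_obs(): the state, without advancing time (a new reading comes with each control period).
- get_image(name): name is "side" or "top"; returns a dict with "image" (420x560x3 uint8, red, green, blue), "K" (3x3 intrinsics, pixels), "R" (3x3) and "t" (3): a world point X has camera coordinates R X + t. Camera axes: x right, y down, z forward; pixel columns grow to the right and rows downward; lengths in m; the calibration is good to about 2 mm. A picture is of the moment at which its call begins. There is no depth.
- order.finish_job(): hands the job in, once; it reports no verdict.
The state is a dict: "t": time; "q": joint angles; "dq": joint speeds; "effort": joint torques, N m; "tool_pos": TCP position; "tool_rot": TCP orientation; "contact_force": force on the tool from outside, world axes, zero at the start; "wrist_torque": the same for the moment, N m; "opening": finger opening in m.
Only numpy, scipy, OpenCV 4.12 (cv2) and the standard library are available. Lean on these libraries where they do the work, as an engineer would, in place of code of your own. Each camera call takes 0.05 s, during which the arm holds its last target.

TASK

Hang the hook carrier on the drying rail: lift its hook over the rail's front lip, touch it down lightly on the bar behind the lip, slide it along to find the notch beside the stop block and lower it in until the nose sits fully home on the notch's floor, then let go. Keep the carrier upright, never force or drop it against the rail, and leave the bin, the jar and the wrench where they are.

Things in the scene. Friction and masses are not known exactly. Their poses are not given: they have to be found in the camera images.
- carrier: Dark steel hook carrier, 0.34-0.5 kg, standing on its foot. Origin: bench level, mid-plane of the upright; z up, +x where the hook points. Foot x -70 to 3 mm, 80 wide, 8 thick. Upright 6 thick (x), 40 wide, z 0-120. Bridge z 108-114, 24 wide, out to x 20. Nose x 14-20, 24 wide, from the bridge down to z 80. Throat x 3-14. Bright pipe stub on the -x side, out to x -42, z 28-82.
- tab (a point): Centre of the carrier's black rubber grip tab (x 0, y 0, z 155 mm in the carrier's frame). The tab is 12 mm thick in x, 36 mm wide in y, z 119 to 185 mm: pinch it here from above, across its thickness.
- hook_tip (a point): Centre of the lower end of the hook's nose: x 17, y 0, z 80 mm in the carrier's frame.
- rail: Fixed aluminium drying rail, 240 mm long. Origin: bench level, mid-plane of the front plate, mid-length; y along the rail, +x into the channel, z up; robot on the -x side. Front plate 5 mm thick, z 115-195; its top edge is the lip. Channel x 2.5-16.5 mm; rear wall to x 20.5, top z 187. Legs behind the plate at y +-105; feet x -48 to 72, 8 high.
- lip (a point): Middle of the lip's top edge: x 0, y 0, z 195 mm in the rail's frame. Fully home, the nose sits on the notch's floor, the bridge 0 to 2 mm above the lip (hook tip at z 167-169 mm), and the carrier hangs on the -x side of the plate, lip in the throat; let go, it leans by up to 0.1 rad until the upright meets the plate.
- channel (a point): Point in the channel: x 9.5, y 0, z 181 mm in the rail's frame, at top height of the steel index bar in it. The bar floats on springs: under 1-2 N it gives downwards, 3 N/mm, up to 4 mm; it is held firmly along y. Its one notch is 28 mm long in y, floor at z 169 mm, centre anywhere from y -35 to +35 mm and NOT reported: see it from above or find it by the stop.
- channel_end (a point): Point in the channel at x 9.5, y -75, z 181 mm in the rail's frame, always on the bar's flat top, 14 mm below the lip. From here towards +y the nose slides to the stop block: 24 mm long, top z 207, sprung (from 1 N, 2 N/mm, up to 4 mm), its face flush with the notch's +y end. The nose touching it is over the notch, 4 mm to spare on the -y side.
- blue_bin: Small blue open bin, 110 x 90 x 55 mm, loose bystander; origin under its centre.
- jar: Glass jar with steel cap, 60 mm across, 70 mm high, loose bystander; origin under its centre.
- wrench: Steel wrench, 170 mm long, lying flat along its own x, loose bystander.
Things that resemble listed ones, but are neither listed nor needed, are in the scene too. There is more than one size of the carrier; the job needs the largest.

How it is judged:
On the way, in this order (a step that is already met when the one before it is completed fails the run):
1. the carrier is lifted off the bench, upright (height (world z) of carrier above 0.04 m and angle between carrier's own z axis and vertical below 0.3 rad), for 0.2 s.
2. the hook is behind the lip, touching the bar or its stop, not yet down in the notch (x of hook_tip in the frame of rail between 0.002 and 0.017 m and y of hook_tip in the frame of rail between -0.12 and 0.12 m and z of hook_tip in the frame of rail between 0.176 and 0.19 m and contact force between carrier and rail above 0.3 N), for 0.1 s.
At the end, for the whole second after the job is handed in: The carrier hangs on the rail, let go and at rest, the tip of its hook in the channel behind the lip (2 to 17 mm behind the lip's mid-plane, within the rail's length) and down in the notch, its height above the bench under 172 mm (fully home 167 to 169 mm), the carrier within 0.15 rad of upright (x of hook_tip in the frame of rail between 0.002 and 0.017 m and y of hook_tip in the frame of rail between -0.12 and 0.12 m and z of hook_tip in the frame of rail between 0.155 and 0.172 m and angle between carrier's own z axis and vertical below 0.15 rad and linear speed of carrier below 0.02 m/s and angular speed of carrier below 0.2 rad/s); the robot touches nothing.
It fails at once if the carrier is pressed or dropped on the rail with more than 25 N (contact force between carrier and rail above 25 N).
It fails at once if the carrier is tipped by more than 0.4 rad (angle between carrier's own z axis and vertical above 0.4 rad).
It fails at once if the bin is moved by more than 20 mm (distance of blue_bin from where it was at the start of the episode above 0.02 m).
It fails at once if the jar is moved by more than 20 mm (distance of jar from where it was at the start of the episode above 0.02 m).
It fails at once if the wrench is moved by more than 20 mm (distance of wrench from where it was at the start of the episode above 0.02 m).
It also fails if it takes over 61 s, if anything falls off the work surface, if the arm or the gripper's body presses on something with over 40 N, if the wrist force passes 120 N, or if a joint passes its speed limit or range.

## Working session

There is one attempt and no reset: what is moved stays moved. The work goes in short steps, Python scripts to look and compute and a tool call to move; the robot and the scene stay as the last step left them, time stands still between calls to the robot, and variables do not carry over. Pictures are saved under pics/ and viewed, and the job is handed in when it is done.

Besides the shell and the picture viewer there is one more tool, called after "Emit:" as name(argument=value, ...) on one line, values as JSON. move_arm: Moves the arm, as the interface text tells. Its arguments: {"type":"object","properties":{"increments":{"type":"array"},"newtons":{"type":"number"}},"required":["increments"]}

```bash
ls; mkdir -p pics; python3 - <<'E'
from station import sensors, get_image, order, ctrl
import cv2,numpy as np
print(sensors.get_obs(), ctrl.nose_length)
for n in ("top","side"):
    d=get_image(n); cv2.imwrite(f"pics/{n}0.png",d["image"][:,:,::-1]); np.savez(f"{n}0.npz",**d)
    print(n,d["K"],d["R"],d["t"], -d["R"].T@d["t"])
E
```

```text
pics
{'t': 0.0, 'q': array([-1.24200026e+00,  5.33478310e-02,  1.61432261e+00, -2.03571974e-05,
        1.47595397e+00, -1.18998434e-01]), 'dq': array([-1.57261421e-04,  1.95351573e-03,  5.10775667e-04, -7.50511074e-04,
        6.79090424e-04, -8.30457629e-05]), 'effort': array([ 1.03147668e-03, -3.93674004e+01, -3.70177889e+01,  5.93068899e-05,
        6.87391410e-03,  3.79019525e-06]), 'tool_pos': array([ 0.27039713, -0.56276307,  0.21835153]), 'tool_rot': array([-3.06120829e+00, -6.97086624e-01,  3.65588893e-04]), 'contact_force': array([ 0.13994748, -0.29518293,  0.82413847]), 'wrist_torque': array([ 0.03689427, -0.01852017, -0.01289772]), 'opening': 0.08543711052703275} 0.017
top [[509.58150062   0.         280.42111149]
 [  0.         509.58150062 212.54720313]
 [  0.           0.           1.        ]] [[ 0.01776591 -0.99983697 -0.0032244 ]
 [-0.99818305 -0.01755063 -0.0576417 ]
 [ 0.05757572  0.0042426  -0.99833213]] [-0.09029186  0.54412394  1.06918503] [ 0.48318033 -0.08526354  1.09847486]
side [[503.0456827    0.         277.24561197]
 [  0.         503.0456827  203.71530099]
 [  0.           0.           1.        ]] [[-0.84553586 -0.53363242 -0.01748016]
 [-0.2846799   0.47828667 -0.8307823 ]
 [ 0.45169289 -0.69747997 -0.55632295]] [0.42407045 0.32038116 0.91606045] [0.03599486 0.71199752 0.78320527]
```

View pics/top0.png

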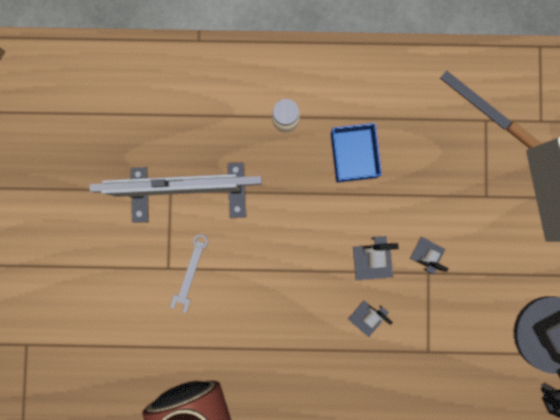

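View pics/side0.png

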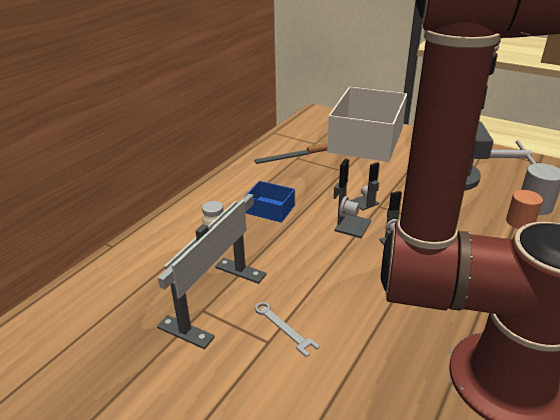

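The top view shows the rail at about (175,185), with a dark stop block near (158,183). There are three carriers, and the largest looks like the one at (375,258). I'll zoom in next.

```bash
python3 - <<'E'
import cv2
t=cv2.imread("pics/top0.png"); s=cv2.imread("pics/side0.png")
cv2.imwrite("pics/t_car.png",cv2.resize(t[220:345,330:460],None,fx=5,fy=4.6,interpolation=cv2.INTER_CUBIC)[:600])
cv2.imwrite("pics/t_rail.png",cv2.resize(t[155:235,80:270],None,fx=4,fy=4,interpolation=cv2.INTER_CUBIC))
cv2.imwrite("pics/s_car.png",cv2.resize(s[140:260,310:420],None,fx=5,fy=5,interpolation=cv2.INTER_CUBIC))
cv2.imwrite("pics/s_rail.png",cv2.resize(s[180:360,140:300],None,fx=3.3,fy=3.3,interpolation=cv2.INTER_CUBIC))
E
```

```text
(no output)
```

View pics/t_car.png

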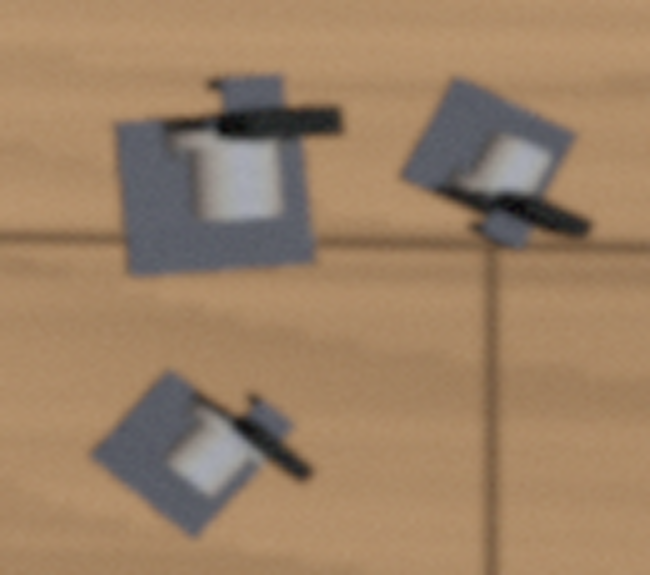

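View pics/t_rail.png

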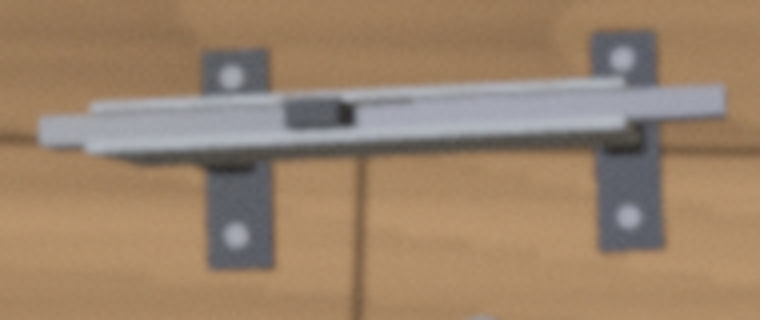

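View pics/s_car.png

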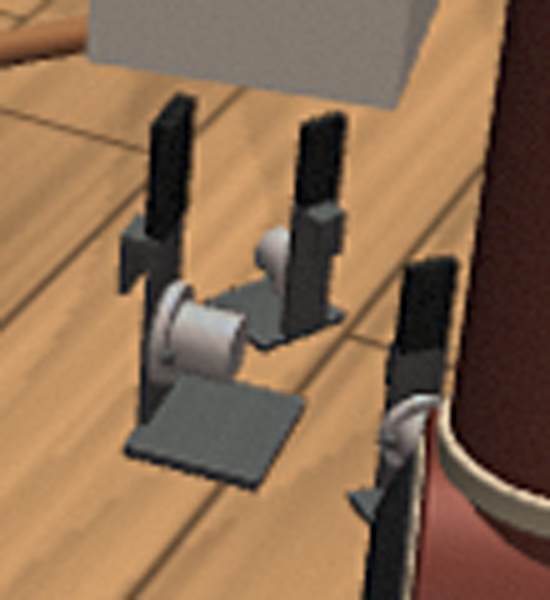

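View pics/s_rail.png

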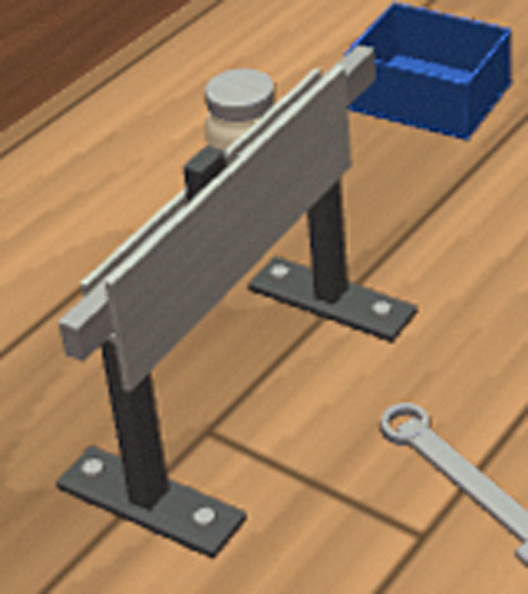

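```bash
cat > h.py <<'E'
import numpy as np,cv2
from station import sensors,get_image
def ray(d,px,z):
    d_=np.linalg.inv(d["K"])@np.array([px[0],px[1],1.]); v=d["R"].T@d_; c=-d["R"].T@d["t"]
    return c+v*(z-c[2])/v[2]
def proj(d,X):
    p=d["K"]@(d["R"]@np.asarray(X,float)+d["t"]); return p[:2]/p[2]
def grab(n,name,box=None,f=5):
    d=get_image(n); im=d["image"][:,:,::-1].copy(); cv2.imwrite(f"pics/{name}_full.png",im); np.savez(f"{name}.npz",**d)
    if box:
        x0,y0,x1,y1=box; cv2.imwrite(f"pics/{name}.png",cv2.resize(im[y0:y1,x0:x1],None,fx=f,fy=f,interpolation=cv2.INTER_CUBIC))
    return d
def subedge(im,horizontal,rng,lo,hi):
    "subpixel strongest-gradient not needed"
E
python3 - <<'E'
from h import *
t=dict(np.load("top0.npz")); s=dict(np.load("side0.npz"))
im=t["image"]; hsv=cv2.cvtColor(im,cv2.COLOR_RGB2HSV)
# wood is saturated; foot/lip are not
m=((hsv[...,1]<90)).astype(np.uint8)
m[:220]=0;m[345:]=0;m[:,:330]=0;m[:,460:]=0
for c in cv2.findContours(m,cv2.RETR_EXTERNAL,cv2.CHAIN_APPROX_NONE)[0]:
    if cv2.contourArea(c)>80:
        print("contour",cv2.contourArea(c),cv2.boundingRect(c),cv2.approxPolyDP(c,3,True)[:,0].tolist())
f=lambda x,y:(330+(x+.5)/5-.5,220+(y+.5)/4.6-.5)
P=[ray(t,f(*p),.008) for p in [(115,125),(130,275),(315,262),(302,135)]]
for p in P: print("foot",p)
# big carrier back edge -> y axis
b=P[1]-P[2]; print("car yaw back",np.arctan2(-b[0],b[1]),np.linalg.norm(b)); l=P[0]-P[1]; print("side",np.arctan2(l[1],l[0]),np.linalg.norm(l[:2]))
g=lambda x,y:(80+(x+.5)/4-.5,155+(y+.5)/4-.5)
# lip near-left and right corners; front plate top
for z,a,bb in [(.195,(87,150),(627,122)),(.187,(90,106),(625,80))]:
    A=ray(t,g(*a),z);B=ray(t,g(*bb),z);b=A-B
    print("rail",A,B,np.linalg.norm(b),np.arctan2(-b[0],b[1]),(A+B)/2)
print("stop face top",ray(t,g(342,115),.207),"left",ray(t,g(285,115),.207))
print("notch dark",ray(t,g(350,115),.181),ray(t,g(412,100),.181))
E
```

```text
contour 799.5 (348, 300, 44, 38) [[363, 300], [348, 320], [368, 337], [384, 319], [391, 322], [385, 308], [377, 311]]
contour 761.0 (410, 236, 37, 39) [[421, 236], [410, 258], [425, 264], [430, 273], [438, 268], [446, 270], [438, 263], [445, 249]]
contour 1406.0 (353, 235, 45, 46) [[397, 244], [388, 244], [383, 235], [374, 236], [374, 244], [369, 247], [353, 246], [356, 280], [392, 277], [390, 249], [397, 248]]
foot [ 0.4756008  -0.23595529  0.008     ]
foot [ 0.40652894 -0.24299523  0.008     ]
foot [ 0.41391928 -0.32157379  0.008     ]
foot [ 0.47239282 -0.31573418  0.008     ]
car yaw back 0.09377457108017338 0.07892532869946496
side 0.1015712652722722 0.0694296951946181
rail [0.56612502 0.23825084 0.195     ] [ 0.58284482 -0.00207731  0.195     ] 0.24090906018477592 0.06945879273652072 [0.57448492 0.11808676 0.195     ]
rail [0.58675302 0.24052027 0.187     ] [ 6.02696475e-01 -8.66120325e-06  1.87000000e-01] 0.2410567607114034 0.0661881576303129 [0.59472475 0.12025581 0.187     ]
stop face top [0.58243154 0.12226574 0.207     ] left [0.58199507 0.1473549  0.207     ]
notch dark [0.58538925 0.12469475 0.181     ] [0.59270174 0.09681173 0.181     ]
```

```bash
cat >> h.py <<'E'
def overlay(d,name,boxes,box,f):
    im=d["image"][:,:,::-1].copy(); x0,y0,x1,y1=box
    im=cv2.resize(im[y0:y1,x0:x1],None,fx=f,fy=f,interpolation=cv2.INTER_CUBIC)
    for (o,yaw,lo,hi,col) in boxes:
        c,s=np.cos(yaw),np.sin(yaw)
        V=[]
        for i in range(8):
            p=[(lo,hi)[(i>>k)&1][k]/1000 for k in range(3)]
            X=(o[0]+c*p[0]-s*p[1],o[1]+s*p[0]+c*p[1],o[2]+p[2])
            q=(proj(d,X)-[x0,y0]+.5)*f-.5; V.append(tuple(int(round(v)) for v in q))
        for i in range(8):
            for k in range(3):
                j=i^(1<<k)
                if j>i: cv2.line(im,V[i],V[j],col,1,cv2.LINE_AA)
    cv2.imwrite(f"pics/{name}.png",im)
def car(o,y): return [(o,y,(-70,-40,0),(3,40,8),(0,255,0)),(o,y,(-6,-18,119),(6,18,185),(0,0,255)),(o,y,(14,-12,80),(20,12,114),(255,255,0))]
def rail(o,y,st=None):
    r=[(o,y,(-2.5,-120,115),(2.5,120,195),(0,255,0)),(o,y,(16.5,-120,181),(20.5,120,187),(0,0,255))]
    if st is not None: r.append((o,y,(4,st,181),(15,st+24,207),(255,255,0)))
    return r
E
python3 - <<'E'
from h import *
t=dict(np.load("top0.npz")); s=dict(np.load("side0.npz"))
co=(.4799,-.2755,0);cy=.097; ro=(.5745,.118,0);ry=.068
overlay(t,"ov_tc",car(co,cy),(340,225,405,290),9)
overlay(s,"ov_sc",car(co,cy),(325,150,375,245),6)
overlay(t,"ov_tr",rail(ro,ry,4),(80,155,270,235),4)
overlay(s,"ov_sr",rail(ro,ry,4),(140,180,270,300),5)
E
```

```text
(no output)
```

View pics/ov_tc.png

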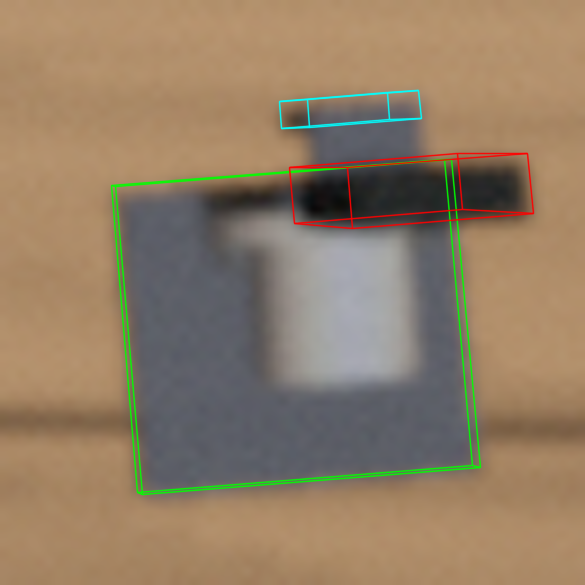

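View pics/ov_sc.png

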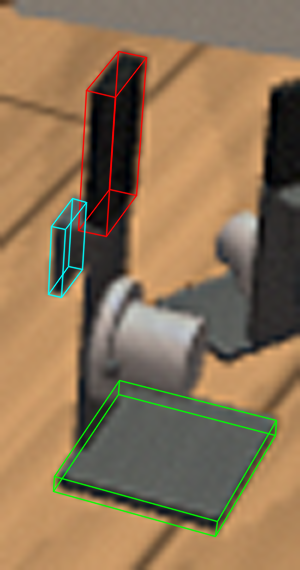

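View pics/ov_tr.png

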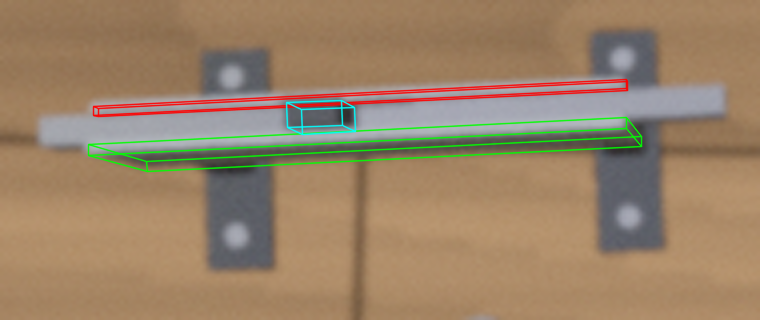

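View pics/ov_sr.png

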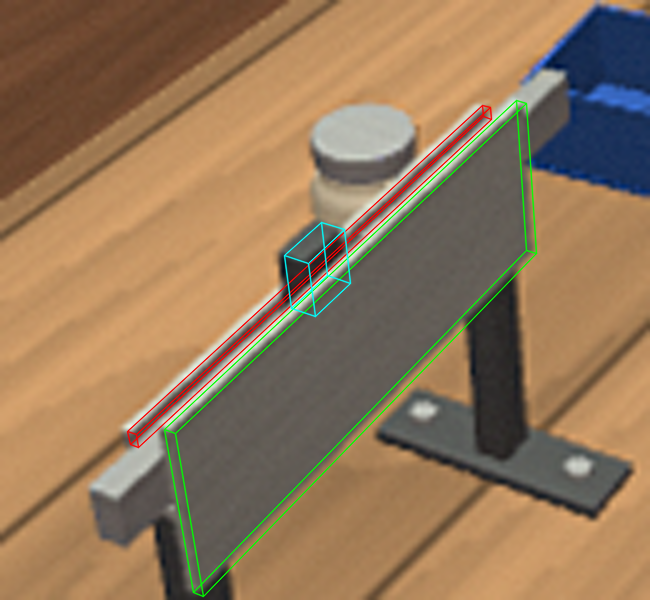

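The overlays agree to about 2 mm, and the large carrier is confirmed. Next I'll move above the tab.

```bash
cat >> h.py <<'E'
from scipy.spatial.transform import Rotation as Ro
def go(X,yaw):
    "print tool-frame shift cm and twist deg so that jaws axis lies along yaw"
    o=sensors.get_obs(); R=Ro.from_rotvec(o["tool_rot"]).as_matrix()
    d=R.T@(np.asarray(X)-o["tool_pos"])*100
    ty=np.arctan2(R[1,0],R[0,0]); w=(yaw+np.pi/2-ty+np.pi/2)%np.pi-np.pi/2
    print("t",round(o["t"],2),"pos",o["tool_pos"].round(4),"jawyaw",round(ty-np.pi/2,4),"F",o["contact_force"].round(2),"open",round(o["opening"],4),"tilt",R[:,2].round(4))
    print("shift cm",d.round(2),"twist deg",round(-np.degrees(w),2),"(choice +-180)")
E
python3 -c "
from h import *
go((.478,-.276,.22),.097)"
```

```text
t 0.1 pos [ 0.2704 -0.5628  0.2185] jawyaw -1.123 F [ 0.19  0.01 -0.8 ] open 0.0856 tilt [-6.0e-04  1.8e-03 -1.0e+00]
shift cm [ 31.13 -16.87  -0.11] twist deg -69.9 (choice +-180)
```

Emit:
move_arm(increments=[[5, -2.8, 0, -10, 8.5], [10, -5.6, 0, -20, 8.5], [15.5, -8.4, 0, -30, 8.5], [20.7, -11.2, 0, -40, 8.5], [26, -14, 0, -50, 8.5]])

```text
t: 0.72
tool_pos: [0.445, -0.3227, 0.2192]
tool_rot: [-2.476, -1.933, 0.0]
contact_force: [0.6, -0.8, -0.5]
opening: 0.0852
```

```bash
python3 -c "
from h import *
go((.478,-.276,.22),.097)"
```

```text
t 0.72 pos [ 0.445  -0.3227  0.2192] jawyaw -0.2449 F [ 0.6  -0.83 -0.46] open 0.0852 tilt [-3.e-04  3.e-04 -1.e+00]
shift cm [ 5.34  2.07 -0.08] twist deg -19.59 (choice +-180)
```

Emit:
move_arm(increments=[[2.7, 1, 0, -10, 8.5], [5.3, 2.1, 0, -19.6, 8.5], [5.3, 2.1, 0, -19.6, 8.5], [5.3, 2.1, 0, -19.6, 8.5]])

```text
t: 1.23
tool_pos: [0.4774, -0.2787, 0.2192]
tool_rot: [-2.119, -2.319, 0.001]
contact_force: [-0.8, 0.7, 0.6]
opening: 0.085
```

```bash
python3 -c "
from h import *
grab('side','s1',(290,100,420,250),4)
grab('top','t1',(320,200,440,310),5)
go((.478,-.276,.153),.097)"
```

```text
t 1.32 pos [ 0.4772 -0.2791  0.2194] jawyaw 0.0896 F [-0.02 -0.3   0.49] open 0.0852 tilt [-5.e-04  0.e+00 -1.e+00]
shift cm [0.31 0.11 6.64] twist deg -0.43 (choice +-180)
```

View pics/s1.png

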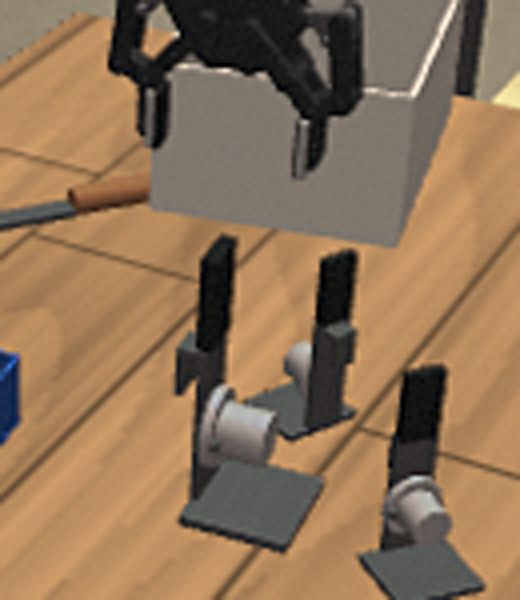

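View pics/t1.png

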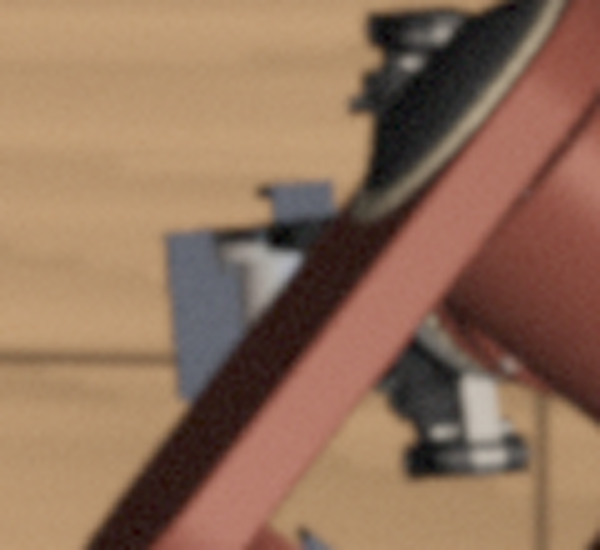

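Both jaws straddle the tab in the side view (fingertips at about (150,140) and (300,170), tab top at (225,240)). I'll descend.

Emit:
move_arm(increments=[[0.3, 0.1, 2, -0.4, 8.5], [0.3, 0.1, 4.5, -0.4, 8.5], [0.3, 0.1, 6.6, -0.4, 8.5], [0.3, 0.1, 6.6, -0.4, 8.5]])

```text
t: 1.82
tool_pos: [0.4768, -0.2743, 0.1502]
tool_rot: [-2.106, -2.324, 0.001]
contact_force: [-0.4, -0.3, -0.2]
opening: 0.0848
```

```bash
python3 -c "
from h import *
grab('side','s2',(290,100,420,250),4)
go((.478,-.276,.153),.097)"
```

```text
t 1.88 pos [ 0.4778 -0.275   0.1521] jawyaw 0.0983 F [-0.   -0.12  0.49] open 0.085 tilt [-0.0021  0.0016 -1.    ]
shift cm [-0.1   0.01 -0.09] twist deg 0.07 (choice +-180)
```

View pics/s2.png

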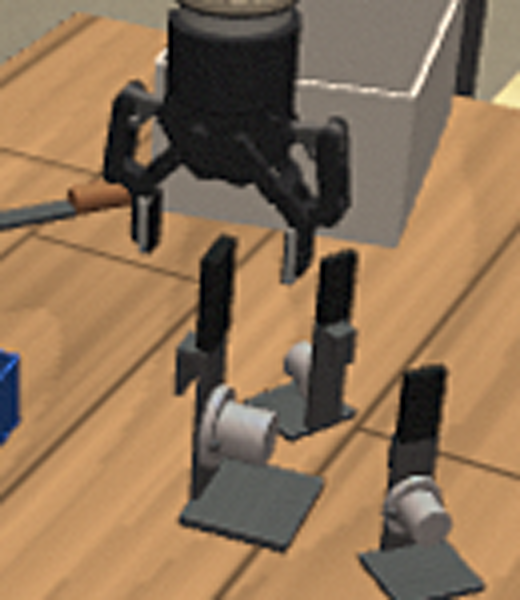

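```bash
python3 -c "
from h import *
d=dict(np.load('s2.npz'))
c,s=np.cos(.098),np.sin(.098)
for sx in(.0425,-.0425):
  for z in (.135,.148,.16):
    print(sx,z,(proj(d,(.4778+c*sx,-.275+s*sx,z))-[290,100])*4)
for n,p in dict(tabtop=(.478,-.276,.185),tcp=(.4778,-.275,.152)).items(): print(n,(proj(d,p)-[290,100])*4)
"
```

```text
0.0425 0.135 [150.2037705  304.49024058]
0.0425 0.148 [150.99738983 286.57441182]
0.0425 0.16 [151.73810671 269.85284715]
-0.0425 0.135 [279.52633763 334.41269207]
-0.0425 0.148 [281.10435881 316.1995695 ]
-0.0425 0.16 [282.57762033 299.19555662]
tabtop [219.05102212 247.83577645]
tcp [215.5662212  295.59315609]
```

Emit:
move_arm(increments=[[-0.1, 0, 0, 0, 3], [-0.1, 0, 0, 0, 3], [-0.1, 0, 0, 0, 3], [-0.1, 0, 0, 0, 3], [-0.1, 0, 0, 0, 3]], newtons=40)

```text
t: 2.5
tool_pos: [0.4787, -0.2764, 0.1537]
tool_rot: [2.109, 2.328, 0.0]
contact_force: [0.1, -0.1, -0.1]
opening: 0.0303
```

```bash
python3 -c "
from h import *
grab('side','s3',(310,120,390,220),6)
go((.478,-.276,.153),.097)
d=dict(np.load('s3.npz'))
c,s=np.cos(.098),np.sin(.098)
for sx in(.015,-.015):
  for z in (.135,.148,.16):
    print(sx,z,(proj(d,(.4778+c*sx,-.275+s*sx,z))-[310,120])*6)
"
```

```text
t 2.55 pos [ 0.4787 -0.2763  0.1537] jawyaw 0.0988 F [-0.66  0.73  0.63] open 0.0299 tilt [ 0. -0. -1.]
shift cm [ 0.04 -0.06  0.07] twist deg 0.1 (choice +-180)
0.015 0.135 [166.96817557 351.00273739]
0.015 0.148 [168.52621633 323.98578374]
0.015 0.16 [169.9805337  298.76742866]
-0.015 0.135 [235.42296837 366.84169932]
-0.015 0.148 [237.39610077 339.66735101]
-0.015 0.16 [239.23806599 314.2994617 ]
```

View pics/s3.png

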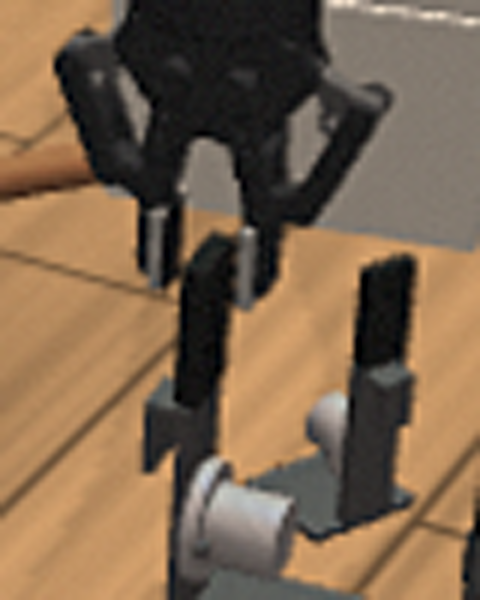

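```bash
python3 -c "
from h import *
d=dict(np.load('t1.npz'))
c,s=np.cos(.09),np.sin(.09)
for sx in(.057,0,-.057):
  for z in (.22,.27,.32,.35):
    print(sx,z,(proj(d,(.4772+c*sx,-.2791+s*sx,z))-[320,200])*5)
g=grab('top','t3',(320,200,440,310),5)
"
```

```text
0.057 0.22 [359.77068145  72.16134161]
0.057 0.27 [392.84524304  63.87302993]
0.057 0.32 [430.15686296  54.52293365]
0.057 0.35 [454.92986344  48.31494964]
0 0.22 [373.83273765 237.30536434]
0 0.27 [407.88892948 238.96486229]
0 0.32 [446.32643087 240.83785369]
0 0.35 [471.85779923 242.08195208]
-0.057 0.22 [388.00084577 403.69485492]
-0.057 0.27 [423.05295533 415.45731185]
-0.057 0.32 [462.63370003 428.73944553]
-0.057 0.35 [488.9357074  437.56562554]
```

View pics/t3.png

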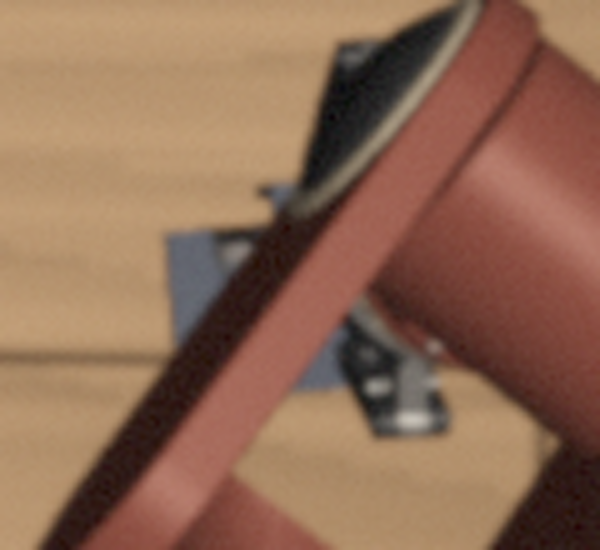

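The side view shows the pads overlapping only about 19 mm of the tab's top, with tips at (160,288) and (245,305) and the tab from 250 to 400. That is less than the nominal geometry predicts. I'll go 13 mm lower, which is safe either way, and then close.

Emit:
move_arm(increments=[[0, 0, 0.7, 0, 3], [0, 0, 1.3, 0, 3], [0, 0, 1.3, 0, 0.8], [0, 0, 1.3, 0, 0.8], [0, 0, 1.3, 0, 0.8]], newtons=40)

```text
t: 3.22
tool_pos: [0.4783, -0.2761, 0.1399]
tool_rot: [-2.108, -2.327, 0.0]
contact_force: [0.1, -0.5, -3.3]
opening: 0.012
```

Emit:
move_arm(increments=[[0, 0, 0, 0, 0.8], [0, 0, 0, 0, 0.8]], newtons=60)

```text
t: 3.48
tool_pos: [0.4786, -0.2763, 0.1405]
tool_rot: [-2.109, -2.328, 0.0]
contact_force: [-0.2, -0.7, -3.4]
opening: 0.0113
```

```bash
python3 -c "
from h import *
grab('side','s4',(310,120,390,220),6)
go((.478,-.276,.153),.097)
"
```

```text
t 3.52 pos [ 0.4786 -0.2763  0.1405] jawyaw 0.0987 F [ 0.02 -0.18 -4.04] open 0.0114 tilt [-1.e-04  1.e-04 -1.e+00]
shift cm [ 0.04 -0.06 -1.25] twist deg 0.1 (choice +-180)
```

View pics/s4.png

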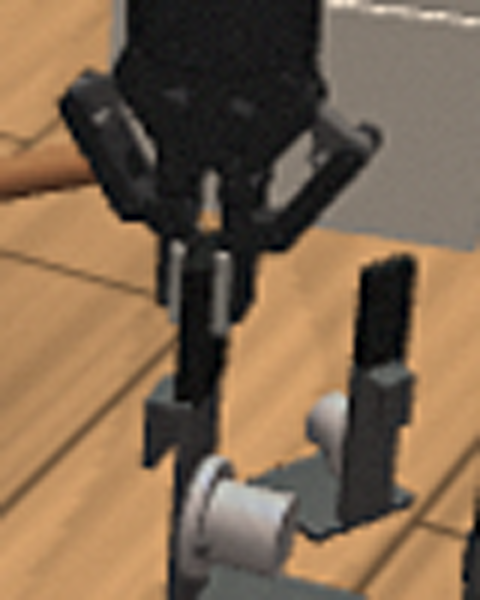

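The grip is on the tab with an opening of 11.4 mm. Next I'll lift.

Emit:
move_arm(increments=[[0, 0, -1.5, 0, 0.8], [0, 0, -4, 0, 0.8], [0, 0, -7, 0, 0.8], [0, 0, -7, 0, 0.8], [0, 0, -7, 0, 0.8]], newtons=60)

```text
t: 4.15
tool_pos: [0.4784, -0.2761, 0.21]
tool_rot: [-2.109, -2.328, 0.0]
contact_force: [-0.5, 0.6, -4.3]
opening: 0.011
```

```bash
python3 -c "
from h import *
grab('side','s5',(280,40,420,240),3)
go((.478,-.276,.153),.097)
grab('top','t5',(320,200,440,310),5)
"
```

```text
t 4.2 pos [ 0.478  -0.2759  0.2091] jawyaw 0.0987 F [ 0.14 -0.25 -2.95] open 0.0113 tilt [-0.0018  0.0014 -1.    ]
shift cm [-0.02  0.01  5.61] twist deg 0.1 (choice +-180)
```

View pics/s5.png

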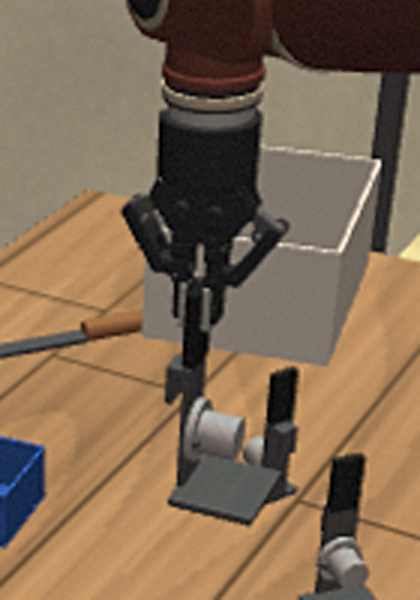

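View pics/t5.png

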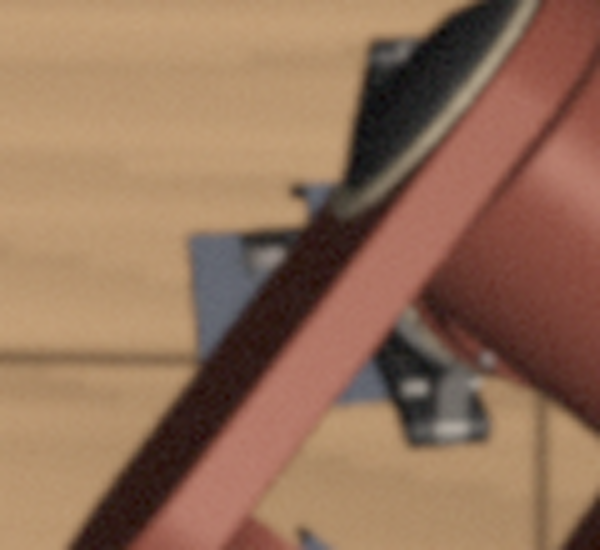

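```bash
python3 -c "
from h import *
go((.528,.0647,.29),.068)
"
```

```text
t 4.25 pos [ 0.4779 -0.2757  0.2088] jawyaw 0.0987 F [ 0.37 -0.07 -3.57] open 0.0109 tilt [-0.0023  0.0019 -1.    ]
shift cm [33.4   8.33 -8.07] twist deg 1.76 (choice +-180)
```

Emit:
move_arm(increments=[[3, 0.7, -4, 0.3, 0.8], [8, 2, -8, 0.6, 0.8], [13, 3.2, -8, 1, 0.8], [18, 4.5, -8, 1.4, 0.8], [23, 5.7, -8, 1.7, 0.8]])

```text
t: 4.88
tool_pos: [0.5123, -0.0401, 0.2891]
tool_rot: [-2.143, -2.295, 0.001]
contact_force: [1.2, -0.5, -4.0]
opening: 0.0111
```

Emit:
move_arm(increments=[[4.5, 1.1, 0, 0, 0.8], [8.5, 2.2, 0, 0, 0.8], [10.4, 2.6, 0, 0, 0.8], [10.4, 2.6, 0, 0, 0.8], [10.4, 2.6, 0, 0, 0.8]])

```text
t: 5.5
tool_pos: [0.5313, 0.0627, 0.29]
tool_rot: [-2.144, -2.296, 0.002]
contact_force: [0.5, -1.0, -2.5]
opening: 0.011
```

```bash
python3 -c "
from h import *
s=grab('side','s6',(140,40,330,340),2)
t=grab('top','t6',(80,120,280,250),4)
go((.5699,.0676,.29),.068)
"
```

```text
t 5.6 pos [0.5314 0.0626 0.2904] jawyaw 0.0674 F [-0.04  0.3  -4.25] open 0.0113 tilt [-3.e-04 -5.e-04 -1.e+00]
shift cm [0.24 3.88 0.04] twist deg -0.03 (choice +-180)
```

View pics/s6.png

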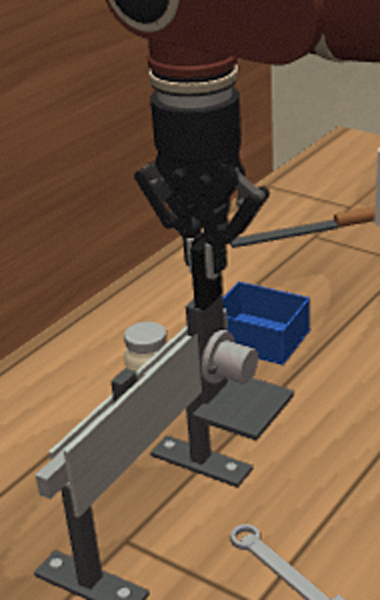

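View pics/t6.png

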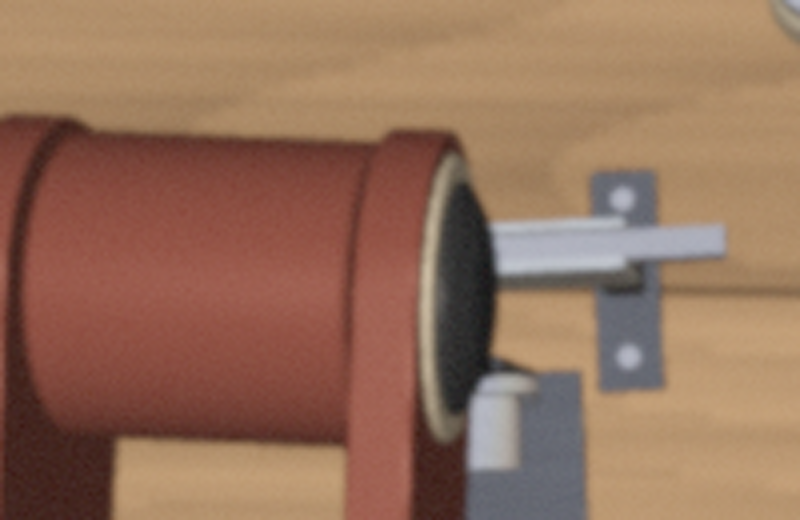

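The top view is mostly blocked by the arm. I'll check the carrier's pose in the hand by projecting the expected boxes.

```bash
python3 -c "
from h import *
s=dict(np.load('s6.npz'));t=dict(np.load('t6.npz'))
b=car((.5314,.0626,.150),.0674)+rail((.5745,.118,0),.068,4)
overlay(s,'ov6s',b,(150,140,300,300),3.7)
overlay(t,'ov6t',b,(180,150,280,250),6)
"
```

```text
(no output)
```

View pics/ov6s.png

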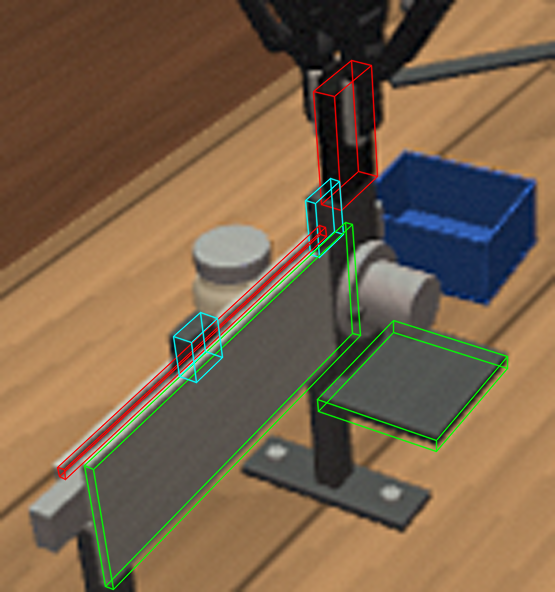

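View pics/ov6t.png

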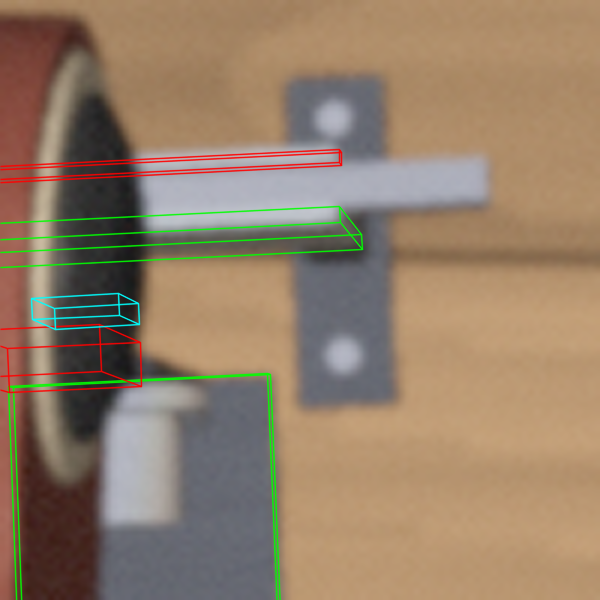

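```bash
python3 -c "
from h import *
im=cv2.imread('pics/s6_full.png')
cv2.imwrite('pics/z6.png',cv2.resize(im[145:245,205:275],None,fx=6,fy=6,interpolation=cv2.INTER_CUBIC))
s=dict(np.load('s6.npz'))
overlay(s,'z6o',car((.5314,.0626,.150),.0674)+[((.5314,.0626,.150),.0674,(-3,-20,0),(3,20,120),(255,0,255))],(205,145,275,245),6)
a=cv2.imread('pics/z6.png');b=cv2.imread('pics/z6o.png');cv2.imwrite('pics/z6c.png',np.hstack([a,b])[:,:800])
"
```

```text
(no output)
```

View pics/z6c.png

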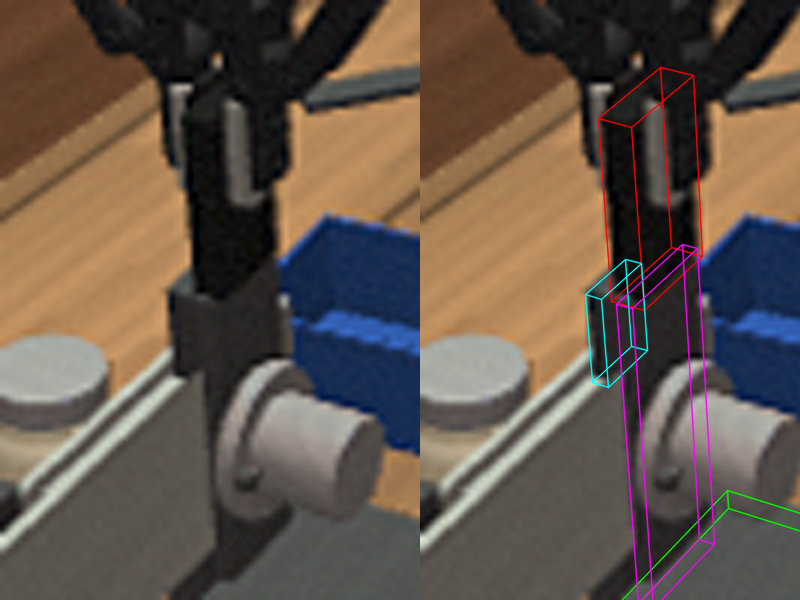

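The carrier's pose matches the prediction to within 1–2 mm. The nose, left of the upright at about (195,340) in the zoom, is above lip height. Next I'll cross the lip.

Emit:
move_arm(increments=[[0.1, 1.3, 0, 0, 0.8], [0.2, 2.6, 0, 0, 0.8], [0.2, 3.9, 0, 0, 0.8], [0.2, 3.9, 0, 0, 0.8], [0.2, 3.9, 0, 0, 0.8]])

```text
t: 6.22
tool_pos: [0.5702, 0.0684, 0.2904]
tool_rot: [-2.143, -2.296, 0.001]
contact_force: [-1.5, 0.0, -2.4]
opening: 0.0112
```

```bash
python3 -c "
from h import *
s=grab('side','s7'); t=grab('top','t7',(180,150,280,250),6)
go((.5699,.0676,.27),.068)
o=sensors.get_obs()['tool_pos']
b=car((o[0],o[1],o[2]-.1405),.0674)
x=(190,130,270,230)
overlay(s,'a',[],x,5);overlay(s,'b',b+rail((.5745,.118,0),.068,4),x,5)
cv2.imwrite('pics/z7.png',np.hstack([cv2.imread('pics/a.png'),cv2.imread('pics/b.png')]))
"
```

```text
t 6.33 pos [0.57   0.0684 0.2906] jawyaw 0.0692 F [-0.07 -0.64 -3.69] open 0.0116 tilt [-2.e-04 -0.e+00 -1.e+00]
shift cm [-0.08 -0.02  2.06] twist deg 0.07 (choice +-180)
```

View pics/z7.png

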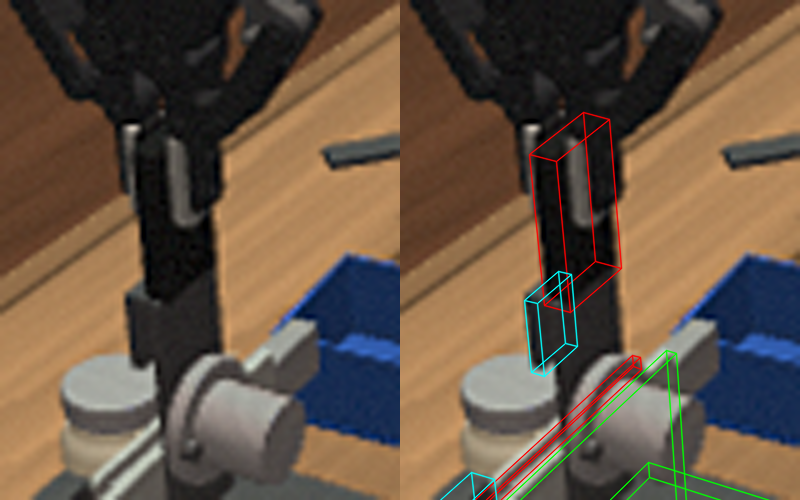

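View pics/t7.png

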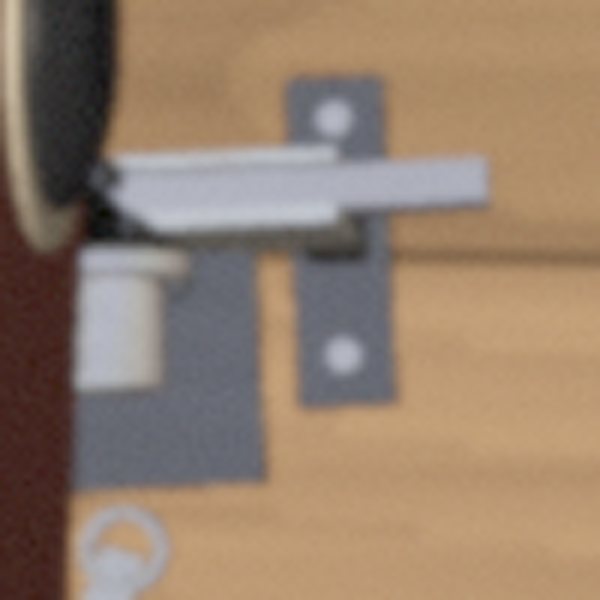

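Emit:
move_arm(increments=[[-0.1, 0, 1.2, 0, 0.8], [-0.1, 0, 2.4, 0, 0.8], [-0.1, 0, 3.1, 0, 0.8], [-0.1, 0, 3.1, 0, 0.8], [-0.1, 0, 3.1, 0, 0.8]])

```text
t: 6.95
tool_pos: [0.5704, 0.0674, 0.2599]
tool_rot: [2.143, 2.297, 0.001]
contact_force: [-0.1, 0.7, -3.0]
opening: 0.0114
```

```bash
python3 -c "
from h import *
s=grab('side','s8'); t=grab('top','t8',(180,150,280,250),6)
go((.5699,.0676,.27),.068)
o=sensors.get_obs()['tool_pos']
b=car((o[0],o[1],o[2]-.1405),.0674)
x=(190,160,260,240)
overlay(s,'a',[],x,5.7);overlay(s,'b',b+rail((.5745,.118,0),.068,4),x,5.7)
cv2.imwrite('pics/z8.png',np.hstack([cv2.imread('pics/a.png'),cv2.imread('pics/b.png')]))
"
```

```text
t 7.05 pos [0.5706 0.0674 0.2603] jawyaw 0.0691 F [-0.64 -0.26 -2.75] open 0.0111 tilt [ 0.0011 -0.     -1.    ]
shift cm [ 0.02 -0.07 -0.97] twist deg 0.07 (choice +-180)
```

View pics/z8.png

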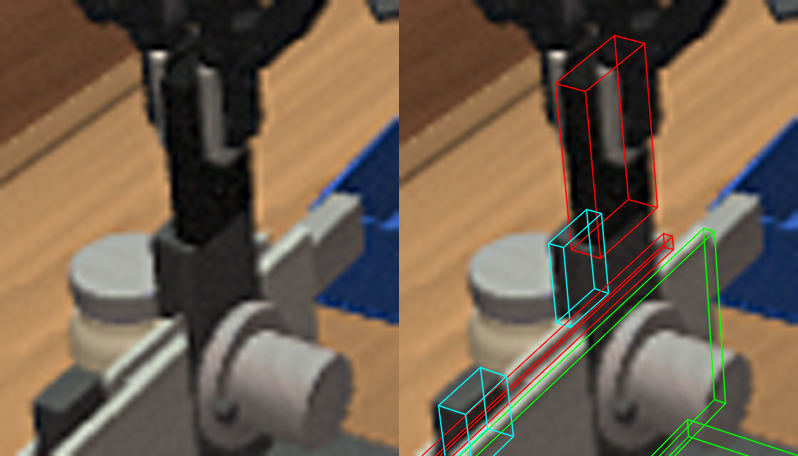

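View pics/t8.png

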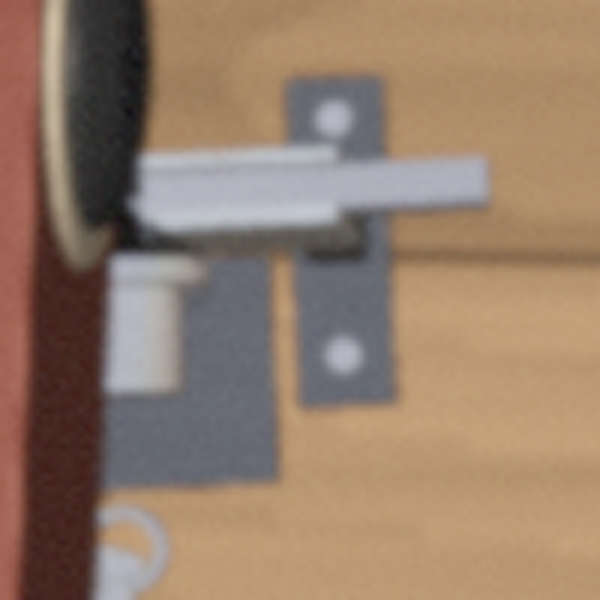

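```bash
python3 -c "
from h import *
t=dict(np.load('t8.npz')); g=cv2.cvtColor(t['image'],cv2.COLOR_RGB2GRAY).astype(int)
hs=cv2.cvtColor(t['image'],cv2.COLOR_RGB2HSV)
for u in (212,216,220,224): print(u,[(v,g[v,u]) for v in range(172,194)], [(v,hs[v,u,1]) for v in range(226,236)])
s=dict(np.load('s8.npz')); gs=cv2.cvtColor(s['image'],cv2.COLOR_RGB2GRAY).astype(int)
R=rail((.5745,.118,0),.068)
for yr in (40,60,80):
  for x,z in ((-2.5,195),(2.5,195),(16.5,187),(20.5,187)):
    X=(.5745+(x*np.cos(.068)-yr*np.sin(.068))/1000,.118+(x*np.sin(.068)+yr*np.cos(.068))/1000,z/1000); print(yr,x,proj(s,X).round(1))
  u=int(proj(s,X)[0]); v0=int(proj(s,X)[1]); print(u,[(v,gs[v,u]) for v in range(v0-8,v0+22)])
"
```

```text
212 [(172, np.int64(141)), (173, np.int64(143)), (174, np.int64(151)), (175, np.int64(171)), (176, np.int64(186)), (177, np.int64(178)), (178, np.int64(168)), (179, np.int64(175)), (180, np.int64(180)), (181, np.int64(182)), (182, np.int64(182)), (183, np.int64(182)), (184, np.int64(186)), (185, np.int64(194)), (186, np.int64(193)), (187, np.int64(174)), (188, np.int64(131)), (189, np.int64(98)), (190, np.int64(83)), (191, np.int64(77)), (192, np.int64(93)), (193, np.int64(123))] [(226, np.uint8(24)), (227, np.uint8(24)), (228, np.uint8(29)), (229, np.uint8(21)), (230, np.uint8(18)), (231, np.uint8(73)), (232, np.uint8(96)), (233, np.uint8(98)), (234, np.uint8(100)), (235, np.uint8(100))]
216 [(172, np.int64(140)), (173, np.int64(143)), (174, np.int64(152)), (175, np.int64(173)), (176, np.int64(182)), (177, np.int64(173)), (178, np.int64(166)), (179, np.int64(177)), (180, np.int64(180)), (181, np.int64(180)), (182, np.int64(182)), (183, np.int64(184)), (184, np.int64(190)), (185, np.int64(195)), (186, np.int64(191)), (187, np.int64(164)), (188, np.int64(122)), (189, np.int64(93)), (1
[... 3201 characters left out ...]
252.7]
80 16.5 [180.5 253.9]
80 20.5 [178.7 253.2]
178 [(245, np.int64(154)), (246, np.int64(154)), (247, np.int64(152)), (248, np.int64(150)), (249, np.int64(144)), (250, np.int64(134)), (251, np.int64(138)), (252, np.int64(159)), (253, np.int64(205)), (254, np.int64(198)), (255, np.int64(122)), (256, np.int64(73)), (257, np.int64(78)), (258, np.int64(149)), (259, np.int64(193)), (260, np.int64(209)), (261, np.int64(169)), (262, np.int64(93)), (263, np.int64(76)), (264, np.int64(82)), (265, np.int64(83)), (266, np.int64(86)), (267, np.int64(84)), (268, np.int64(85)), (269, np.int64(85)), (270, np.int64(86)), (271, np.int64(83)), (272, np.int64(88)), (273, np.int64(84)), (274, np.int64(83))]
```

```bash
python3 -c "
from h import *
t=dict(np.load('t8.npz'));s=dict(np.load('s8.npz'))
def inr(X,o=(.5745,.118),y=.068):
    d=np.array(X[:2])-o; c,q=np.cos(y),np.sin(y); return (1000*np.array([c*d[0]+q*d[1],-q*d[0]+c*d[1]])).round(1)
print('top lip front (-2.5)',[inr(ray(t,(u,v),.195)) for u,v in ((212,188.1),(220,187.8),(224,187.5))])
print('top rear outer (20.5)',[inr(ray(t,(u,v),.187)) for u,v in ((212,174.6),(220,174.4))])
print('top foot back; expect -70-?',[inr(ray(t,(u,v),.1198+.008),(.5706,.0674),.069) for u,v in ((212,230.8),(220,230.2))])
print('side lip front',inr(ray(s,(191,249.3),.195)),'rear outer',inr(ray(s,(191,240.5),.187)))
x=(225,215,285,290);im=s['image'][215:290,225:285,::-1];cv2.imwrite('pics/z8f.png',cv2.resize(im,None,fx=7,fy=7,interpolation=cv2.INTER_CUBIC))
overlay(s,'b',car((.5706,.0674,.1198),.069),x,7)
cv2.imwrite('pics/z8f.png',np.hstack([cv2.imread('pics/z8f.png'),cv2.imread('pics/b.png')])[:,:800])
"
```

```text
top lip front (-2.5) [array([ -3. , -76.7]), array([ -3.1, -91. ]), array([ -3. , -98.1])]
top rear outer (20.5) [array([ 22.3, -76.7]), array([ 22. , -91.1])]
top foot back; expect -70-? [array([-69.7, -14.1]), array([-69.3, -29.3])]
side lip front [ 0.3 67.7] rear outer [23.2 38.1]
```

View pics/z8f.png

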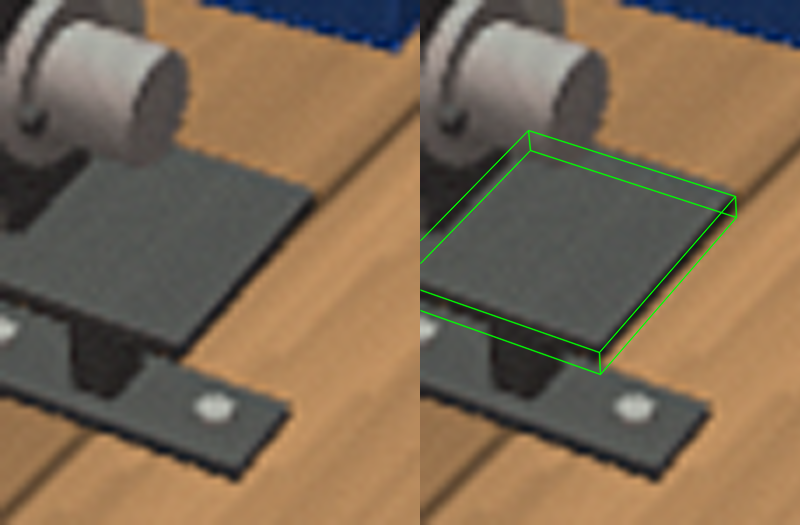

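Correcting for a common 1 px side-view bias, the nose sits within about 1 mm of the channel's middle. Next I'll go down in small steps.

Emit:
move_arm(increments=[[0, 0, 0.6, 0, 0.8], [0, 0, 1.2, 0, 0.8], [0, 0, 1.5, 0, 0.8], [0, 0, 1.5, 0, 0.8], [0, 0, 1.5, 0, 0.8]])

```text
t: 7.68
tool_pos: [0.5704, 0.0674, 0.2448]
tool_rot: [2.143, 2.297, 0.0]
contact_force: [0.4, 0.3, -3.8]
opening: 0.0113
```

Emit:
move_arm(increments=[[0, 0, 0.1, 0, 0.8], [0, 0, 0.2, 0, 0.8], [0, 0, 0.2, 0, 0.8]])

```text
t: 8.05
tool_pos: [0.5702, 0.0674, 0.2425]
tool_rot: [-2.143, -2.297, 0.0]
contact_force: [-0.2, 0.5, -2.3]
opening: 0.0114
```

Emit:
move_arm(increments=[[0, 0, 0.1, 0, 0.8], [0, 0, 0.2, 0, 0.8], [0, 0, 0.2, 0, 0.8]])

```text
t: 8.43
tool_pos: [0.5703, 0.0674, 0.2405]
tool_rot: [-2.143, -2.297, 0.0]
contact_force: [0.1, 0.4, -4.0]
opening: 0.0115
```

Emit:
move_arm(increments=[[0, 0, 0.1, 0, 0.8], [0, 0, 0.1, 0, 0.8]])

```text
t: 8.68
tool_pos: [0.5704, 0.0674, 0.2401]
tool_rot: [2.143, 2.297, 0.0]
contact_force: [-0.9, -1.1, 0.0]
opening: 0.011
```

Emit:
move_arm(increments=[[0, 0, 0.1, 0, 0.8], [0, 0, 0.1, 0, 0.8]])

```text
t: 8.93
tool_pos: [0.5705, 0.0674, 0.2393]
tool_rot: [2.143, 2.296, 0.001]
contact_force: [-2.1, -0.8, 1.6]
opening: 0.0111
```

```bash
python3 -c "
from h import *
F=[]
for i in range(6): s=get_image('side'); o=sensors.get_obs(); F.append(np.r_[o['contact_force'],o['wrist_torque']])
print(np.mean(F,0).round(2),np.std(F,0).round(2),o['tool_pos'].round(4))
grab('side','s9',(180,150,280,270),5)
"
```

```text
[-1.56  0.04  1.21 -0.    0.26  0.  ] [0.23 0.36 0.77 0.03 0.03 0.02] [0.5704 0.0674 0.239 ]
```

View pics/s9.png

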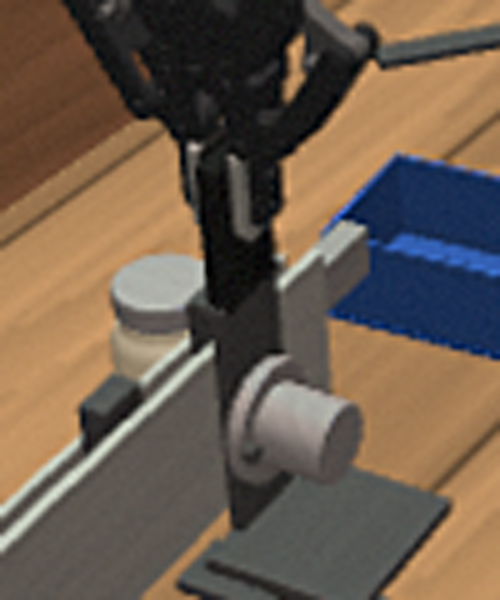

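Contact with the bar shows as +4.7 N vertical. There is also a small −x load, so I'll ease back 1 mm in x and slide +y towards the stop.

Emit:
move_arm(increments=[[0, -0.1, -0.05, 0, 0.8], [0, -0.1, -0.05, 0, 0.8], [0.4, -0.1, -0.05, 0, 0.8], [0.8, -0.1, -0.05, 0, 0.8]])

```text
t: 9.78
tool_pos: [0.5687, 0.075, 0.2391]
tool_rot: [2.143, 2.296, -0.002]
contact_force: [0.1, -2.6, 1.4]
opening: 0.0115
```

```bash
cat >> h.py <<'E'
def favg(n=4):
    F=[]
    for i in range(n): get_image('side'); o=sensors.get_obs(); F.append(np.r_[o['contact_force'],o['wrist_torque']])
    p=o['tool_pos']; d=p[:2]-[.5745,.118]; c,q=np.cos(.068),np.sin(.068)
    print("t",round(o['t'],2),"F,T",np.mean(F,0).round(2),p.round(4),"rail xy mm",(1000*np.array([c*d[0]+q*d[1],-q*d[0]+c*d[1]])).round(1))
E
python3 -c "
from h import *
favg()"
```

```text
t 9.97 F,T [ 0.26 -1.73  1.55 -0.46 -0.15 -0.04] [0.5687 0.0755 0.2392] rail xy mm [ -8.7 -42. ]
```

Emit:
move_arm(increments=[[0.5, 0, -0.05, 0, 0.8], [1, 0, -0.05, 0, 0.8], [1.5, 0, -0.05, 0, 0.8], [2, 0, -0.05, 0, 0.8], [2, 0, -0.05, 0, 0.8]])

```text
t: 10.6
tool_pos: [0.5672, 0.0962, 0.2395]
tool_rot: [-2.142, -2.297, -0.001]
contact_force: [0.9, -0.3, 0.5]
opening: 0.0114
```

```bash
python3 -c "
from h import *
favg()"
```

```text
t 10.8 F,T [-0.3   0.71  0.21  0.16 -0.08 -0.  ] [0.5672 0.0959 0.2395] rail xy mm [ -8.7 -21.6]
```

Now 3 mm steps until it reaches the stop, which I expect near rail y −8.

Emit:
move_arm(increments=[[0.3, 0, 0, 0, 0.8], [0.6, 0, 0, 0, 0.8], [0.8, 0, 0, 0, 0.8], [0.8, 0, 0, 0, 0.8]])

```text
t: 11.3
tool_pos: [0.5668, 0.1034, 0.2395]
tool_rot: [-2.143, -2.297, -0.0]
contact_force: [-0.9, -0.7, 0.1]
opening: 0.0114
```

```bash
python3 -c "
from h import *
favg()"
```

```text
t 11.5 F,T [ 0.2  -0.54 -0.35 -0.26 -0.12 -0.02] [0.5668 0.1033 0.2396] rail xy mm [ -8.7 -14.1]
```

Emit:
move_arm(increments=[[0.2, 0, 0, 0, 0.8], [0.3, 0, 0, 0, 0.8], [0.3, 0, 0, 0, 0.8]])

```text
t: 11.88
tool_pos: [0.5666, 0.1064, 0.2395]
tool_rot: [-2.143, -2.297, -0.0]
contact_force: [0.1, -2.2, 0.3]
opening: 0.011
```

```bash
python3 -c "
from h import *
favg()"
```

```text
t 12.07 F,T [ 0.26 -1.31 -0.71 -0.27 -0.13 -0.02] [0.5666 0.1063 0.2395] rail xy mm [ -8.7 -11.1]
```

Emit:
move_arm(increments=[[0.1, 0, 0, 0, 0.8], [0.2, 0, 0, 0, 0.8], [0.2, 0, 0, 0, 0.8]])

```text
t: 12.45
tool_pos: [0.566, 0.1086, 0.2387]
tool_rot: [-2.142, -2.296, 0.001]
contact_force: [0.2, -0.2, -3.5]
opening: 0.011
```

```bash
python3 -c "
from h import *
favg()"
```

```text
t 12.65 F,T [-0.29  0.11 -3.08  0.03 -0.04  0.01] [0.5663 0.1083 0.2392] rail xy mm [-8.9 -9.1]
```

Emit:
move_arm(increments=[[0.1, 0, 0, 0, 0.8], [0.2, 0, 0, 0, 0.8], [0.2, 0, 0, 0, 0.8]])

```text
t: 13.02
tool_pos: [0.5663, 0.1103, 0.2396]
tool_rot: [-2.143, -2.297, -0.0]
contact_force: [0.5, -0.2, -3.1]
opening: 0.0112
```

```bash
python3 -c "
from h import *
favg()
grab('side','s10',(150,150,270,270),5)"
```

```text
t 13.22 F,T [-0.12  0.21 -3.58  0.02 -0.07 -0.  ] [0.5663 0.1102 0.2396] rail xy mm [-8.7 -7.2]
```

View pics/s10.png

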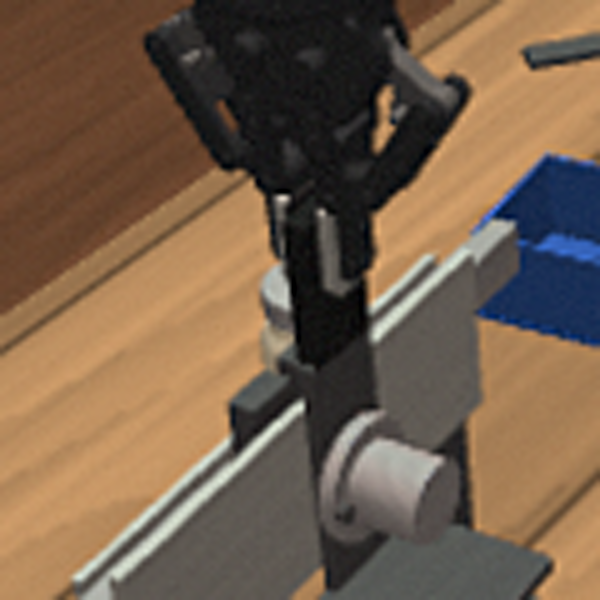

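Bar support vanished between rail y −11 and −9, so the nose is now over the notch, just short of the stop at (255,410). Next I'll lower it.

Emit:
move_arm(increments=[[-0.05, 0, 0.2, 0, 0.8], [-0.05, 0, 0.4, 0, 0.8], [-0.05, 0, 0.4, 0, 0.8]])

```text
t: 13.65
tool_pos: [0.5662, 0.1097, 0.2352]
tool_rot: [-2.143, -2.296, 0.001]
contact_force: [0.2, 0.3, -3.0]
opening: 0.0113
```

```bash
python3 -c "
from h import *
favg()"
```

```text
t 13.85 F,T [-0.01  0.29 -3.32 -0.01 -0.05  0.  ] [0.5664 0.1097 0.2357] rail xy mm [-8.7 -7.7]
```

Emit:
move_arm(increments=[[0, 0, 0.2, 0, 0.8], [0, 0, 0.4, 0, 0.8], [0, 0, 0.5, 0, 0.8], [0, 0, 0.5, 0, 0.8]])

```text
t: 14.35
tool_pos: [0.5663, 0.1097, 0.2304]
tool_rot: [-2.143, -2.297, 0.0]
contact_force: [0.2, -0.1, -3.5]
opening: 0.0113
```

```bash
python3 -c "
from h import *
favg()"
```

```text
t 14.55 F,T [ 0.28  0.2  -3.47  0.04 -0.05 -0.02] [0.5664 0.1097 0.2307] rail xy mm [-8.6 -7.7]
```

Emit:
move_arm(increments=[[0, 0, 0.1, 0, 0.8], [0, 0, 0.2, 0, 0.8], [0, 0, 0.2, 0, 0.8]])

```text
t: 14.92
tool_pos: [0.5664, 0.1097, 0.2286]
tool_rot: [-2.143, -2.297, 0.0]
contact_force: [0.4, 0.4, -3.9]
opening: 0.0111
```

Emit:
move_arm(increments=[[0, 0, 0.1, 0, 0.8], [0, 0, 0.1, 0, 0.8], [0, 0, 0.1, 0, 0.8]])

```text
t: 15.3
tool_pos: [0.5665, 0.1097, 0.228]
tool_rot: [2.143, 2.297, 0.0]
contact_force: [-0.6, -0.1, -1.2]
opening: 0.0112
```

```bash
python3 -c "
from h import *
favg()"
```

```text
t 15.5 F,T [-0.72 -0.34 -0.83 -0.03  0.14 -0.01] [0.5664 0.1097 0.2278] rail xy mm [-8.6 -7.7]
```

Emit:
move_arm(increments=[[0, 0, 0.1, 0, 0.8], [0, 0, 0.1, 0, 0.8], [0, 0, 0.1, 0, 0.8]])

```text
t: 15.88
tool_pos: [0.5665, 0.1097, 0.227]
tool_rot: [2.143, 2.297, 0.001]
contact_force: [-1.6, -0.3, 1.6]
opening: 0.0109
```

```bash
python3 -c "
from h import *
favg()
grab('side','s11',(150,150,270,270),5)"
```

```text
t 16.07 F,T [-1.75 -0.02  1.98 -0.04  0.25 -0.  ] [0.5665 0.1097 0.2269] rail xy mm [-8.5 -7.7]
```

View pics/s11.png

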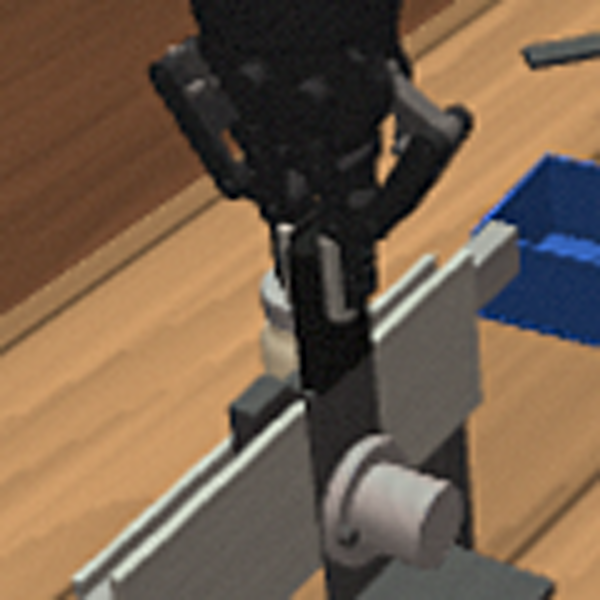

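The nose is on the notch floor. The drop from the bar-top contact was 12 mm, and it bears 5.4 N. Next I'll release gradually.

Emit:
move_arm(increments=[[0, 0, 0, 0, 1.2], [0, 0, 0, 0, 1.4], [0, 0, 0, 0, 1.6], [0, 0, 0, 0, 1.8], [0, 0, 0, 0, 2.0]], newtons=20)

```text
t: 16.75
tool_pos: [0.5662, 0.1097, 0.2262]
tool_rot: [-2.143, -2.297, 0.001]
contact_force: [0.3, -0.3, -0.6]
opening: 0.0199
```

Emit:
move_arm(increments=[[0, 0, 0, 0, 2.3], [0, 0, 0, 0, 2.6], [0, 0, 0, 0, 2.9], [0, 0, 0, 0, 3.2], [0, 0, 0, 0, 3.5]])

```text
t: 17.38
tool_pos: [0.5665, 0.1097, 0.2268]
tool_rot: [2.143, 2.297, 0.001]
contact_force: [-0.5, -0.5, -1.0]
opening: 0.0349
```

```bash
python3 -c "
from h import *
favg()
grab('side','s12',(150,150,270,270),5)"
```

```text
t 17.57 F,T [-0.15 -0.27 -0.23  0.   -0.01  0.  ] [0.5664 0.1097 0.2267] rail xy mm [-8.6 -7.7]
```

View pics/s12.png

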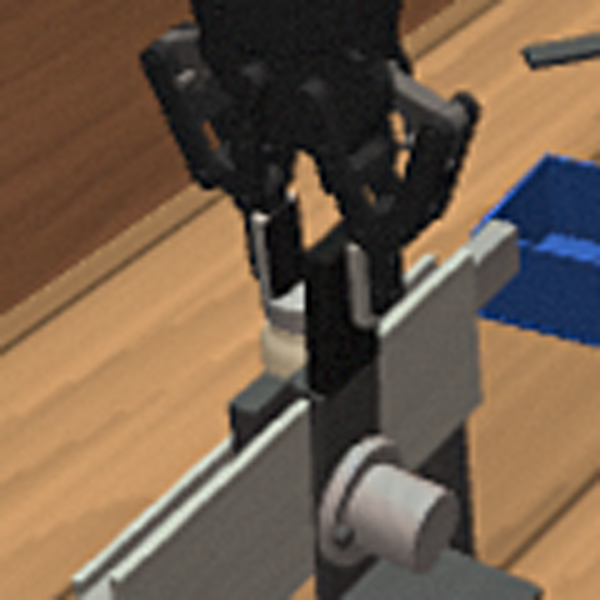

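Released: force is about 0, and the carrier hangs with a slight lean, tab at (345,310). I'll open wider and withdraw upwards.

Emit:
move_arm(increments=[[0, -0.3, 0, 0, 5], [0, -0.3, 0, 0, 6], [0, -0.3, 0, 0, 6], [0, -0.3, -1, 0, 6]])

```text
t: 18.12
tool_pos: [0.5628, 0.1095, 0.2359]
tool_rot: [-2.142, -2.296, 0.002]
contact_force: [0.2, 0.5, -0.6]
opening: 0.0601
```

Emit:
move_arm(increments=[[0, 0, -2, 0, 6], [0, 0, -5, 0, 6], [0, 0, -9, 0, 6], [0, 0, -12, 0, 6], [0, 0, -12, 0, 6]])

```text
t: 18.75
tool_pos: [0.5648, 0.1096, 0.3623]
tool_rot: [2.139, 2.292, 0.01]
contact_force: [-1.6, 0.8, 0.1]
opening: 0.0601
```

Emit:
move_arm(increments=[[-4, 0, 0, 0, 6], [-10, 0, 0, 0, 6], [-16, 0, 0, 0, 6], [-22, 0, 0, 0, 6], [-26, 0, 0, 0, 6]])

```text
t: 19.38
tool_pos: [0.5808, -0.1523, 0.3557]
tool_rot: [-2.145, -2.294, 0.001]
contact_force: [0.1, 0.7, 0.2]
opening: 0.06
```

```bash
python3 -c "
from h import *
favg()
grab('side','s13',(140,140,300,290),4)
grab('top','t13',(80,90,280,240),4)"
```

```text
t 19.57 F,T [-0.17 -0.4   0.03 -0.02  0.03  0.  ] [ 0.581  -0.1502  0.3558] rail xy mm [ -11.8 -268. ]
```

View pics/s13.png

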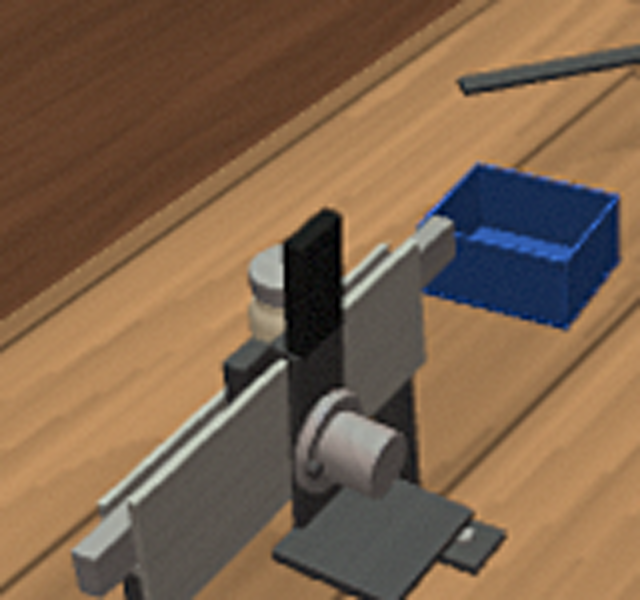

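View pics/t13.png

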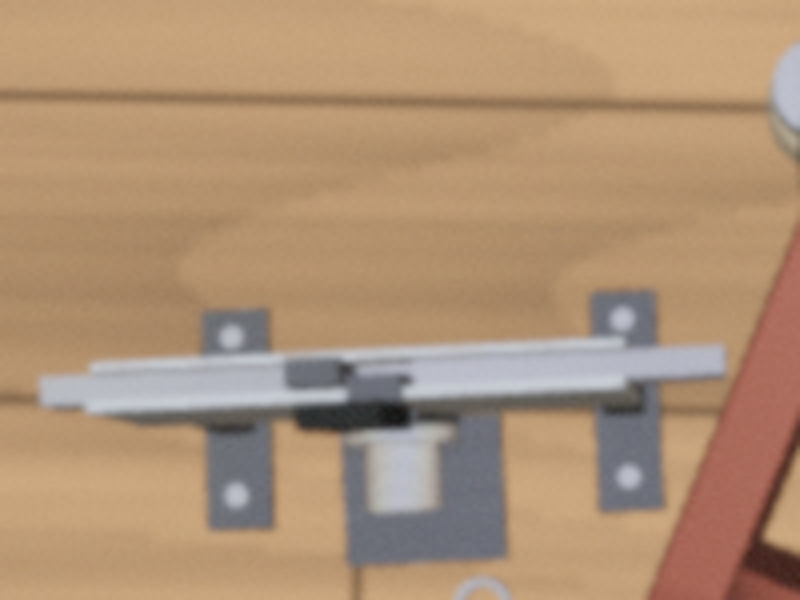

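The carrier hangs beside the stop with its bridge over the lip at (378,385), and the arm is clear. Next I'll hand in.

Emit:
move_arm(increments=[[0, 0, 0, 0, 6], [0, 0, 0, 0, 6], [0, 0, 0, 0, 6]])

```text
t: 20.05
tool_pos: [0.5814, -0.1493, 0.3567]
tool_rot: [2.142, 2.298, 0.0]
contact_force: [-0.4, -0.4, -0.3]
opening: 0.0599
```

```bash
python3 -c "
from h import *
d=get_image('side');a=cv2.imread('pics/s13_full.png')[:,:,::-1]
print(np.abs(d['image'][140:290,140:270].astype(int)-a[140:290,140:270]).mean())
from station import order
print(order.finish_job())"
```

```text
1.722923076923077
the job is handed in; nothing more can be done
None
```

The largest carrier is hanging on the rail with its nose in the notch, and I handed the job in at about 20 s. No verdict was reported.

**What I did:** I gripped the carrier by its tab and lifted it upright over the lip. It touched down on the bar with about 5 N. I then slid it towards +y until the bar stopped supporting it, between rail y −11 and −9 mm, and lowered it to the floor. It did not push against the stop block: I halted just short once the support vanished. I let go in small opening steps and withdrew.

**Last checks:**
- **Seating:** contact with the floor came 12 mm below contact with the bar top, which matches the notch depth. The floor carried about 5 N before release.
- **After release:** the tool force was about zero. Both views show the hook over the lip beside the stop, the carrier leaning only slightly, and it held still between pictures. I did not measure the lean or the final tip height separately.
- **Bystanders:** the bin, jar and wrench looked undisturbed in the pictures, but I did not measure their positions again.

**What disagreed:**
- **Fingertips:** they appeared about 20–25 mm higher in the side view than the stated tool geometry, so I gripped 13 mm lower than planned.
- **Side camera:** it showed a 1 px offset on both the carrier and the rail, which cancelled out.
- **Sideways force:** a −x force of about 1.6 N appeared at first touchdown and went away after moving back 1 mm. A similar force (about 1.8 N) came back while pressing onto the notch floor and vanished on release.

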